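# Fill the laundry-supplies carton

### The arm

A 6-joint arm with a two-finger parallel gripper is mounted at the origin on the work surface. World frame = base frame: x ahead of the robot, y to its left, z up, the work surface at z = 0. Lengths are in m, angles in rad, forces in N, time in s.
With the tool pointing down it reaches from about 0.3 to 0.775 m from the base axis. Payload 14.6 kg.
Tool frame: the origin (TCP) lies on the centre line of the jaws, within the pads' length; the fingertips stand ctrl.tcp_to_tips ahead of it and the grasp point (between the pads) lies 2 mm behind it (ctrl.tcp_to_tips is the distance from the TCP to the fingertips, in m); z points along the fingers, y is the line along which they close (so a half turn about z gives the same grasp; the last joint's range is limited). The gripper opens to 94 mm and grips with 3 to 60 N. Pads are 16 mm wide; open, the fingers measure 119 mm over their backs; the gripper's body (75 mm by 177 mm) begins 78 mm behind the grasp point.
Start: joints at [-1.199, 0.3, 1.521, -0, 1.321, -0.067], TCP at [0.234, -0.498, 0.222] pointing down, gripper open.
Joint ranges: [-3.03, 3.03], [-0.79, 2.21], [0.23, 2.52], [-1.04, 4.18], [0, 3.07], [-2.55, 2.55]. Speed limits (rad/s): [2.22, 2.22, 2.57, 3.14, 3.14, 3.14].

### API

Orientations are given as [roll, pitch, yaw] about the fixed x, y, z axes, in that order (R = Rz(yaw) Ry(pitch) Rx(roll)).
In Python, from station import telemetry, viewer, hand_in, ctrl gives the robot as it stands.
- The arm moves only by the tool step_arm, never from a script. Its argument "plan" is a list of rows, each an object of numbers: "dx", "dy", "dz": the shift along the tool's x, y, z scaled (see below); "rx", "ry", "rz": the turn, a rotation vector about the tool's x, y, z scaled (see below); "claw": the closure, from 0 (fully open) to 1 (shut). In form: [{"dx": .., "dy": .., "dz": .., "rx": .., "ry": .., "rz": .., "claw": ..}, ...]. A call has 1 to 10 rows; each row shifts and turns the commanded pose from where the row before left it, along the tool's axes as they then stand; what a row does not reach is not made up. The controller multiplies each number of a shift by 0.1 m and each number of a turn by 90 degrees. A row lasts 1/10 s, in which the tool goes at most 50 mm and 8.59 degrees, less where a joint would pass 70% of its speed; a pose out of reach is approached as far as the arm can. A call with a number of a shift or a turn outside -1 to 1 is refused whole. A call with a gripper value outside its range is refused whole. The fingers move at their own pace and stop on an object; "grip_force" is the grip in N (left out, the last holds). Time passes only in rows, so rows that do not move let the fingers close. It gives the time, the measured TCP pose, the force, the opening and the grip force at its end, in the units of the state.
- telemetry.get_obs(): the state, without advancing time (a new reading comes with each control period).
- viewer.camera(name): name is "scene" or "side" or "wrist"; returns a dict with "img" (400x640x3 uint8, red, green, blue), "z_map" (400x640 float32, m along the optical axis (not along the pixel's ray), 0 where there is no reading), "fx", "fy", "cx", "cy" (pixels), "R" (3x3) and "t" (3): a world point X has camera coordinates R X + t; the wrist camera has in their place "tool_from_camera" (4x4, takes a point from camera to tool coordinates, whose origin is the TCP and whose axes are the flange's). Camera axes: x right, y down, z forward; pixel columns grow to the right and rows downward; lengths in m; the calibration is good to about 2 mm. A picture is of the moment at which its call begins: read the wrist's pose just before it.
- hand_in(): hands the job in; it is judged then, once.
Trained networks look in a picture, given as the dict that the camera call returned (one of the last four; its "shot" number tells which), for a name from the list of things; names that differ only in an ending like _2 or _b are one class to them, and where a whole thing is asked for, a point or a joint stands for the part that bears it (a point fixed in the world has none). Each returns a list of dicts, best first, with "score" (0 to 1); they miss things now and then, are a little off and sometimes report something else, mostly with a low value. They report only what shows in the picture. A call takes as long as a camera call. They do not tell look-alikes from the thing itself.
- viewer.recognise(target, picture): "rect" ([left, top, right, bottom] in pixels, round what is visible of it).
The state is a dict: "time_s": time; "qpos": joint angles; "joint_vel": joint speeds; "tau": joint torques, N m; "ee_pos": TCP position; "eef_rot": TCP orientation; "force": force on the tool from outside, world axes, zero at the start; "moment": the same for the moment, N m; "grip_width": finger opening in m; "grip_force": force on a finger pad.
Only numpy, scipy, OpenCV 4.12 (cv2) and the standard library are available. Lean on these libraries where they do the work, as an engineer would, in place of code of your own. Each camera call takes 0.05 s, during which the arm holds its last target. There are 200 camera calls.

### The job

Finish packing the shallow open cardboard carton on the laundry counter, which already holds a low round tin. Put the two tall upright paper boxes, the broad one and the slim one, in with it so that both boxes and the tin stand upright, flat on the carton's bottom, at the same time. The broad box fits only in the larger of the two spaces beside the tin, the slim box in the other.

Things in the scene. Friction and masses are not known exactly. Their poses are not given: they have to be found in the camera images.
- carton: Shallow open-topped cardboard carton, fixed to the counter, outside 100 (x) x 250 (y) x 55 high mm, walls and bottom 5 mm thick, so inside 90 x 240 mm. Origin: centre of its underside, on the counter; x across its short side, y along its long side, z up. The pieces stand in one row along y. A loose paper slip lies on its bottom (no obstacle).
- tin: Low round metal tin, 70 mm in diameter, 50 mm high, loose, already standing in the carton on its long middle line but about 14 mm off the carton's centre, to one side or the other: this leaves a space about 99 mm long at one end and about 71 mm long at the other. Its top is level with the carton's rim. Origin: centre of its underside; z up.
- broad_box: The broad tall upright paper box, white with a grey band low down, closed and loose: 60 (x) x 75 (y) x 110 high mm, about 0.25 kg. Origin: centre of its underside; z up. Grip it from above across the 60 mm (along its x), near its top, so that with its x along the carton's x the fingers stay above the carton's rim and clear of its neighbours.
- slim_box: The slim tall upright paper box, white with a grey band low down, closed and loose: 60 (x) x 45 (y) x 110 high mm, about 0.18 kg. Origin: centre of its underside; z up. Grip it like the broad box, across the 60 mm (along its x), near its top. A squat box of the same make, only 45 mm high, stands nearby and is not wanted.
There are look-alikes about, which are no part of the job. Leave any purple or red look-alike of the slim_box alone.

How it is judged:
At the end, for the whole second after the job is handed in: The broad box, the slim box and the tin all stand inside the carton: underside within 12 mm of the carton's underside level (that is, on its bottom, not on a wall or on each other), centre within 45 mm across and 120 mm along of the carton's centre, upright within 0.15 rad, at rest (below 0.03 m/s) (x of broad_box in the frame of carton between -0.045 and 0.045 m and y of broad_box in the frame of carton between -0.12 and 0.12 m and z of broad_box in the frame of carton between -0.005 and 0.012 m and angle between each of broad_box, slim_box, tin's own z axis and vertical below 0.15 rad and linear speed of each of broad_box, slim_box, tin below 0.03 m/s and x of slim_box in the frame of carton between -0.045 and 0.045 m and y of slim_box in the frame of carton between -0.12 and 0.12 m and z of slim_box in the frame of carton between -0.005 and 0.012 m and x of tin in the frame of carton between -0.045 and 0.045 m and y of tin in the frame of carton between -0.12 and 0.12 m and z of tin in the frame of carton between -0.005 and 0.012 m); the robot touches nothing.
It also fails if it takes over 64 s, if anything falls off the work surface, if the arm or the gripper's body presses on something with over 40 N, if the wrist force passes 120 N, or if a joint passes its speed limit or range.

## Working session

There is one attempt and no reset: what is moved stays moved. The work goes in short steps, Python scripts to look and compute and a tool call to move; the robot and the scene stay as the last step left them, time stands still between calls to the robot, and variables do not carry over. Pictures are saved under pics/ and viewed, at most 10 in all, crops included, and the job is handed in when it is done.

Besides the shell and the picture viewer there is one more tool, called after ">>>" as a command line: name --argument value ..., lists and objects as JSON in quotes. step_arm: Moves the arm, as the interface text tells. Shifts and turns lie within -1 to 1; 1 stands for 0.1 m of shift or 90 degrees of turn. Its arguments: {"type":"object","properties":{"plan":{"type":"array"},"grip_force":{"type":"number"}},"required":["plan"]}

```bash
mkdir -p pics; ls; cat > h.py <<'E'
import numpy as np,cv2
from station import telemetry,viewer,hand_in,ctrl
def world(p,u,v):
    z=p["z_map"][int(v),int(u)]
    c=np.array([(u-p["cx"])/p["fx"]*z,(v-p["cy"])/p["fy"]*z,z])
    return p["R"].T@(c-p["t"])
def cloud(p):
    z=p["z_map"].astype(float);v,u=np.indices(z.shape)
    c=np.stack([(u-p["cx"])/p["fx"]*z,(v-p["cy"])/p["fy"]*z,z],-1)
    return (c-p["t"])@p["R"]
def save(p,n): cv2.imwrite("pics/"+n,p["img"][:,:,::-1])
E
python3 - <<'E'
from h import *
o=telemetry.get_obs();print(o["ee_pos"],o["eef_rot"],o["grip_width"],ctrl.tcp_to_tips)
for n in("scene","side"):
    p=viewer.camera(n);save(p,n+".png");print(n,(-p["R"].T@p["t"]).round(3))
    for t in("carton","tin","broad_box","slim_box"):
        for d in viewer.recognise(t,p)[:4]:
            r=d["rect"];print(t,round(d["score"],2),np.round(r),world(p,(r[0]+r[2])/2,(r[1]+r[3])/2).round(3))
E
```

```text
pics
[ 0.23358575 -0.49768856  0.22189095] [-3.14046638e+00 -6.96579296e-05  4.38811629e-01] 0.09393828948776235 0.017
scene [ 1.181 -0.497  0.569]
carton 0.76 [291. 196. 409. 273.] [ 0.657 -0.017  0.048]
tin 0.82 [328. 215. 361. 243.] [ 0.644 -0.021  0.056]
broad_box 0.65 [180. 198. 232. 267.] [ 0.515 -0.266  0.08 ]
slim_box 0.82 [333. 130. 353. 177.] [0.393 0.186 0.073]
slim_box 0.81 [209. 172. 240. 218.] [ 0.395 -0.166  0.072]
slim_box 0.79 [308. 146. 333. 192.] [0.435 0.076 0.078]
slim_box 0.66 [248. 183. 280. 238.] [ 0.503 -0.128  0.07 ]
side [0.426 0.58  0.715]
carton 0.88 [229. 149. 301. 252.] [0.626 0.035 0.038]
tin 0.87 [253. 172. 283. 211.] [0.621 0.022 0.056]
slim_box 0.95 [370. 119. 402. 174.] [ 0.378 -0.126  0.086]
slim_box 0.76 [359. 252. 404. 311.] [0.371 0.231 0.104]
slim_box 0.74 [326. 124. 356. 181.] [ 0.476 -0.082  0.094]
slim_box 0.7 [339. 164. 376. 215.] [0.43  0.013 0.084]
```

View both.

```bash
python3 - <<'E'
import cv2
a=cv2.imread("pics/scene.png")[90:310,140:460];b=cv2.imread("pics/side.png")[90:330,200:440]
cv2.imwrite("pics/a2.png",cv2.resize(a,None,fx=2.5,fy=2.5,interpolation=2))
cv2.imwrite("pics/b2.png",cv2.resize(b,None,fx=2.5,fy=2.5,interpolation=2))
E
```

```text
(no output)
```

View pics/a2.png

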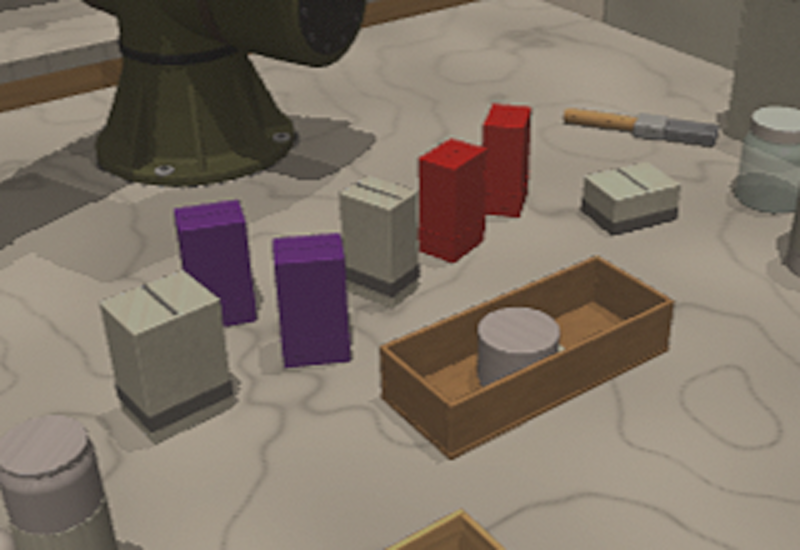

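View pics/b2.png

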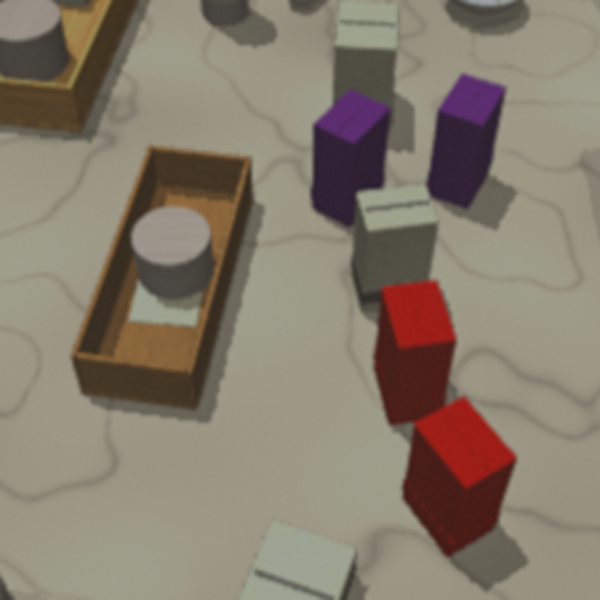

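Scene: broad white box at px (206,230); slim-height whites/look-alikes: purple (225,195), (264,210), red (320,170), (343,153), white at (292,184), squat white at (392,168). The white tall one at (292,184) is the slim box: colour, band and height match. The carton (350,233) holds the tin. The yellowish box at the bottom edge is another carton. Next I measure the tops.

```bash
cat >> h.py <<'E'
def rectfit(P):
    (c,s,a)=cv2.minAreaRect((P[:,:2]*1000).astype(np.float32));return np.round(c,1),np.round(s,1),round(a,1)
E
python3 - <<'E'
from h import *
W=[];C=[]
for n in("scene","side"):
    p=viewer.camera(n);w=cloud(p);ok=p["z_map"]>0
    hsv=cv2.cvtColor(p["img"],cv2.COLOR_RGB2HSV)
    top=(ok&(w[...,2]>.104)&(w[...,2]<.118)&(np.hypot(w[...,0],w[...,1])>.25)&(w[...,0]>.2)&(w[...,0]<.7)&(abs(w[...,1])<.4))
    k,l,st,_=cv2.connectedComponentsWithStats(top.astype(np.uint8))
    for i in range(1,k):
        if st[i,4]>60: 
            P=w[l==i];print(n,"top",st[i,:5],rectfit(P),P[:,2].mean().round(3),np.median(hsv[l==i],0))
    reg=ok&(w[...,2]>.046)&(w[...,2]<.062)&(w[...,0]>.5)&(w[...,0]<.76)&(abs(w[...,1])<.2)
    tin=reg&(hsv[...,1]<60); rim=reg&(hsv[...,1]>=60)
    for m,q in(("tin",tin),("rim",rim)):
        k,l,st,_=cv2.connectedComponentsWithStats(q.astype(np.uint8))
        for i in range(1,k):
            if st[i,4]>40: P=w[l==i];print(n,m,st[i],rectfit(P),cv2.minEnclosingCircle((P[:,:2]*1000).astype(np.float32)),P[:,2].mean().round(3))
E
```

```text
scene top [332 131  20  13 184] (array([365.9, 203.5]), array([44.8, 62.9]), 40.3) 0.111 [  1. 197. 155.]
scene top [307 145  27  15 249] (array([406.7,  97.2]), array([46.1, 62.2]), 16.3) 0.111 [  1. 199. 155.]
scene top [461 157  23  12 122] (array([674.3, 345.5]), array([55.1, 18.1]), 10.9) 0.111 [ 15.   37.  108.5]
scene top [275 160  31  16 301] (array([432.6, -10.8]), array([62.1, 47.9]), 18.3) 0.111 [ 22.  42. 163.]
scene top [209 170  29  15 329] (array([ 377.6, -157.5]), array([59.6, 50.8]), 70.9) 0.111 [143. 139. 108.]
scene top [248 183  30  16 371] (array([ 482.8, -117.1]), array([59.7, 48.4]), 62.3) 0.111 [143. 138. 108.]
scene top [179 198  49  29 768] (array([ 483.4, -253.2]), array([63.1, 75.5]), 4.5) 0.111 [ 24.   40.  165.5]
scene top [168 285  15  22 125] (array([ 680.4, -383.3]), array([ 7.9, 37.4]), 35.8) 0.111 [21. 41. 95.]
scene tin [331 213  32  24 587] (array([626.1,   0. ]), array([69.7, 74. ]), 16.8) ((633.2293090820312, -0.7469321489334106), 42.825660705566406) 0.055
scene rim [ 292  192  117   65 1248] (array([624.8,  16.3]), array([252.6, 102.6]), 89.6) 
[... 670 characters left out ...]
22 534] (array([431.9, -10.4]), array([60.7, 48.4]), 18.5) 0.111 [ 36.  35. 156.]
side top [352 202  31  29 658] (array([406.3,  97.7]), array([44.9, 62.2]), 18.3) 0.111 [  2. 216. 156.]
side top [365 248  42  39 873] (array([366. , 204.3]), array([45.7, 60.5]), 40.5) 0.111 [  2. 218. 157.]
side top [188 324  17  32 111] (array([639.8, 375.8]), array([49.2, 11.1]), 86.3) 0.111 [21. 36. 73.]
side tin [253 173  31  26 660] (array([625.4,   2.3]), array([66.5, 67.9]), 10.4) ((625.0115356445312, 1.0632240772247314), 35.308631896972656) 0.056
side rim [ 228  148   73   94 1009] (array([624.4,  16.4]), array([252.3, 100.6]), 89.6) ((622.8519897460938, 16.714221954345703), 134.06301879882812) 0.054
```

>>> step_arm --plan '[{"rz":-0.085,"claw":0},{"rz":-0.085,"claw":0},{"rz":-0.085,"claw":0},{"rz":-0.085,"claw":0},{"rz":-0.085,"claw":0},{"rz":-0.085,"claw":0},{"rz":-0.085,"claw":0},{"rz":-0.085,"claw":0},{"rz":-0.085,"claw":0},{"claw":0}]'

```text
$.plan[0]: bad value
```

>>> step_arm --plan '[{"dx":0.283,"dy":0.333,"claw":0},{"dx":0.283,"dy":0.333,"claw":0},{"dx":0.283,"dy":0.333,"claw":0},{"dx":0.283,"dy":0.333,"claw":0},{"dx":0.283,"dy":0.333,"claw":0},{"dx":0.283,"dy":0.333,"claw":0},{"dx":0.283,"dy":0.333,"claw":0},{"dx":0.283,"dy":0.333,"claw":0},{"claw":0},{"claw":0}]'

```text
$.plan[0]: bad value
```

>>> step_arm --plan '[{"dx":0,"dy":0,"dz":0,"rx":0,"ry":0,"rz":-0.085,"claw":0},{"dx":0,"dy":0,"dz":0,"rx":0,"ry":0,"rz":-0.085,"claw":0},{"dx":0,"dy":0,"dz":0,"rx":0,"ry":0,"rz":-0.085,"claw":0},{"dx":0,"dy":0,"dz":0,"rx":0,"ry":0,"rz":-0.085,"claw":0},{"dx":0,"dy":0,"dz":0,"rx":0,"ry":0,"rz":-0.085,"claw":0},{"dx":0,"dy":0,"dz":0,"rx":0,"ry":0,"rz":-0.085,"claw":0},{"dx":0,"dy":0,"dz":0,"rx":0,"ry":0,"rz":-0.085,"claw":0},{"dx":0,"dy":0,"dz":0,"rx":0,"ry":0,"rz":-0.085,"claw":0},{"dx":0,"dy":0,"dz":0,"rx":0,"ry":0,"rz":-0.085,"claw":0},{"dx":0,"dy":0,"dz":0,"rx":0,"ry":0,"rz":0,"claw":0}]'

```text
time_s: 1.6
ee_pos: [0.2337, -0.4979, 0.2224]
eef_rot: [3.142, -0.0, 1.643]
force: [1.0, -0.4, -0.6]
grip_width: 0.0934
grip_force: 0.0
```

>>> step_arm --plan '[{"dx":0.283,"dy":0.333,"dz":0,"rx":0,"ry":0,"rz":0,"claw":0},{"dx":0.283,"dy":0.333,"dz":0,"rx":0,"ry":0,"rz":0,"claw":0},{"dx":0.283,"dy":0.333,"dz":0,"rx":0,"ry":0,"rz":0,"claw":0},{"dx":0.283,"dy":0.333,"dz":0,"rx":0,"ry":0,"rz":0,"claw":0},{"dx":0.283,"dy":0.333,"dz":0,"rx":0,"ry":0,"rz":0,"claw":0},{"dx":0.283,"dy":0.333,"dz":0,"rx":0,"ry":0,"rz":0,"claw":0},{"dx":0.283,"dy":0.333,"dz":0,"rx":0,"ry":0,"rz":0,"claw":0},{"dx":0.283,"dy":0.333,"dz":0,"rx":0,"ry":0,"rz":0,"claw":0},{"dx":0,"dy":0,"dz":0,"rx":0,"ry":0,"rz":0,"claw":0},{"dx":0,"dy":0,"dz":0,"rx":0,"ry":0,"rz":0,"claw":0}]'

```text
time_s: 2.6
ee_pos: [0.4839, -0.253, 0.2223]
eef_rot: [-3.141, -0.0, 1.639]
force: [0.0, -0.4, -0.2]
grip_width: 0.0941
grip_force: 0.0
```

>>> step_arm --plan '[{"dx":0,"dy":0,"dz":0.25,"rx":0,"ry":0,"rz":0,"claw":0},{"dx":0,"dy":0,"dz":0.25,"rx":0,"ry":0,"rz":0,"claw":0},{"dx":0,"dy":0,"dz":0.25,"rx":0,"ry":0,"rz":0,"claw":0},{"dx":0,"dy":0,"dz":0.25,"rx":0,"ry":0,"rz":0,"claw":0},{"dx":0,"dy":0,"dz":0.25,"rx":0,"ry":0,"rz":0,"claw":0},{"dx":0,"dy":0,"dz":0,"rx":0,"ry":0,"rz":0,"claw":0},{"dx":0,"dy":0,"dz":0,"rx":0,"ry":0,"rz":0,"claw":0}]'

```text
time_s: 3.3
ee_pos: [0.4833, -0.2543, 0.0981]
eef_rot: [3.142, 0.0, 1.638]
force: [-0.7, -0.0, 1.2]
grip_width: 0.0944
grip_force: 0.0
```

>>> step_arm --plan '[{"dx":0,"dy":0,"dz":0,"rx":0,"ry":0,"rz":0,"claw":1},{"dx":0,"dy":0,"dz":0,"rx":0,"ry":0,"rz":0,"claw":1},{"dx":0,"dy":0,"dz":0,"rx":0,"ry":0,"rz":0,"claw":1},{"dx":0,"dy":0,"dz":0,"rx":0,"ry":0,"rz":0,"claw":1},{"dx":0,"dy":0,"dz":0,"rx":0,"ry":0,"rz":0,"claw":1},{"dx":0,"dy":0,"dz":0,"rx":0,"ry":0,"rz":0,"claw":1},{"dx":0,"dy":0,"dz":0,"rx":0,"ry":0,"rz":0,"claw":1},{"dx":0,"dy":0,"dz":0,"rx":0,"ry":0,"rz":0,"claw":1}]' --grip_force 25

```text
time_s: 4.1
ee_pos: [0.4837, -0.2535, 0.0977]
eef_rot: [3.141, 0.0, 1.641]
force: [-1.8, 0.5, 4.9]
grip_width: 0.0595
grip_force: 25.0
```

>>> step_arm --plan '[{"dx":0,"dy":0,"dz":-0.1,"rx":0,"ry":0,"rz":0,"claw":1},{"dx":0,"dy":0,"dz":-0.2,"rx":0,"ry":0,"rz":0,"claw":1},{"dx":0,"dy":0,"dz":-0.2,"rx":0,"ry":0,"rz":0,"claw":1},{"dx":0,"dy":0,"dz":-0.2,"rx":0,"ry":0,"rz":0,"claw":1},{"dx":0,"dy":0,"dz":-0.2,"rx":0,"ry":0,"rz":0.024,"claw":1},{"dx":0,"dy":0,"dz":0,"rx":0,"ry":0,"rz":0.024,"claw":1},{"dx":0,"dy":0,"dz":0,"rx":0,"ry":0,"rz":0,"claw":1}]'

```text
time_s: 4.8
ee_pos: [0.4836, -0.2535, 0.1881]
eef_rot: [3.141, 0.0, 1.564]
force: [-0.5, 0.3, -2.9]
grip_width: 0.0599
grip_force: 25.0
```

>>> step_arm --plan '[{"dx":0,"dy":0.1,"dz":0,"rx":0,"ry":0,"rz":0,"claw":1},{"dx":0,"dy":0.2,"dz":0,"rx":0,"ry":0,"rz":0,"claw":1},{"dx":0,"dy":0.3,"dz":0,"rx":0,"ry":0,"rz":0,"claw":1},{"dx":0,"dy":0.3,"dz":0,"rx":0,"ry":0,"rz":0,"claw":1},{"dx":0,"dy":0.3,"dz":0,"rx":0,"ry":0,"rz":0,"claw":1},{"dx":0.1,"dy":0.2,"dz":0,"rx":0,"ry":0,"rz":0,"claw":1},{"dx":0.2,"dy":0,"dz":0,"rx":0,"ry":0,"rz":0,"claw":1},{"dx":0.3,"dy":0,"dz":0,"rx":0,"ry":0,"rz":0,"claw":1},{"dx":0.3,"dy":0,"dz":0,"rx":0,"ry":0,"rz":0,"claw":1},{"dx":0.3,"dy":0,"dz":0,"rx":0,"ry":0,"rz":0,"claw":1}]'

```text
time_s: 5.8
ee_pos: [0.6238, -0.1324, 0.1869]
eef_rot: [-3.14, -0.0, 1.566]
force: [0.1, 0.2, -2.0]
grip_width: 0.0601
grip_force: 25.0
```

>>> step_arm --plan '[{"dx":0.3,"dy":0,"dz":0,"rx":0,"ry":0,"rz":0,"claw":1},{"dx":0.3,"dy":0,"dz":0,"rx":0,"ry":0,"rz":0,"claw":1},{"dx":0.3,"dy":0,"dz":0,"rx":0,"ry":0,"rz":0,"claw":1},{"dx":0.3,"dy":0,"dz":0,"rx":0,"ry":0,"rz":0,"claw":1},{"dx":0.3,"dy":0,"dz":0,"rx":0,"ry":0,"rz":0,"claw":1},{"dx":0.3,"dy":0,"dz":0,"rx":0,"ry":0,"rz":0,"claw":1},{"dx":0.25,"dy":0,"dz":0,"rx":0,"ry":0,"rz":0,"claw":1},{"dx":0.15,"dy":0,"dz":0,"rx":0,"ry":0,"rz":0,"claw":1},{"dx":0,"dy":0,"dz":0,"rx":0,"ry":0,"rz":0,"claw":1},{"dx":0,"dy":0,"dz":0,"rx":0,"ry":0,"rz":0,"claw":1}]'

```text
time_s: 6.8
ee_pos: [0.6254, 0.0853, 0.1872]
eef_rot: [-3.141, 0.0, 1.565]
force: [-0.0, 0.2, -1.7]
grip_width: 0.0602
grip_force: 25.0
```

```bash
python3 - <<'E'
from h import *
for n in("scene","side"):
    p=viewer.camera(n);w=cloud(p)
    save(p,n+"3.png")
    m=(p["z_map"]>0)&(abs(w[...,0]-.625)<.05)&(w[...,1]>.03)&(w[...,1]<.15)&(w[...,2]>.09)&(w[...,2]<.165)
    P=w[m];print(n,m.sum(),P.min(0).round(3),P.max(0).round(3))
    for z in(.1,.12,.15):
        Q=P[abs(P[:,2]-z)<.006];print(z,Q.min(0).round(3),Q.max(0).round(3))
a=[cv2.imread(f"pics/{n}3.png") for n in("scene","side")]
cv2.imwrite("pics/c.png",cv2.resize(np.hstack([a[0][90:290,240:440],a[1][90:290,190:390]]),None,fx=2,fy=2))
E
```

```text
scene 1321 [0.592 0.046 0.09 ] [0.658 0.125 0.165]
0.1 [0.597 0.047 0.094] [0.656 0.122 0.106]
0.12 [0.593 0.046 0.114] [0.658 0.125 0.126]
0.15 [0.595 0.047 0.144] [0.657 0.122 0.156]
side 1031 [0.594 0.047 0.091] [0.657 0.125 0.165]
0.1 [0.595 0.049 0.094] [0.655 0.124 0.106]
0.12 [0.594 0.05  0.114] [0.656 0.124 0.126]
0.15 [0.595 0.06  0.144] [0.655 0.124 0.156]
```

View pics/c.png

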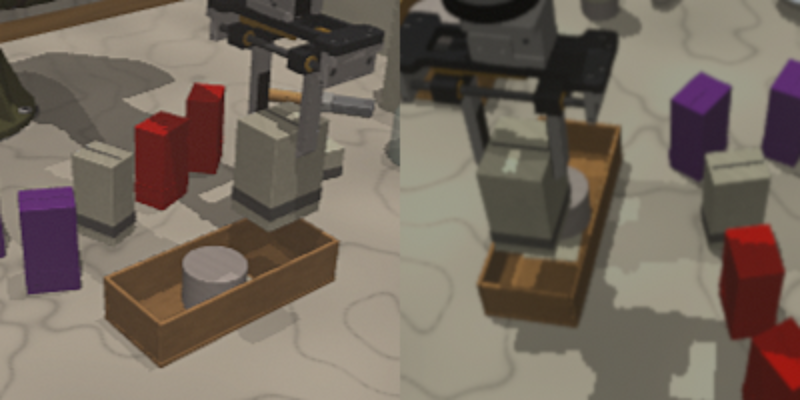

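The box is held upright with its centre at y≈86 mm, over the larger space (side view px about (520,200)). Lowering.

>>> step_arm --plan '[{"dx":0,"dy":0,"dz":0.15,"rx":0,"ry":0,"rz":0,"claw":1},{"dx":0,"dy":0,"dz":0.2,"rx":0,"ry":0,"rz":0,"claw":1},{"dx":0,"dy":0,"dz":0.2,"rx":0,"ry":0,"rz":0,"claw":1},{"dx":0,"dy":0,"dz":0.15,"rx":0,"ry":0,"rz":0,"claw":1},{"dx":0,"dy":0,"dz":0.06,"rx":0,"ry":0,"rz":0,"claw":1},{"dx":0,"dy":0,"dz":0.04,"rx":0,"ry":0,"rz":0,"claw":1},{"dx":0,"dy":0,"dz":0.03,"rx":0,"ry":0,"rz":0,"claw":1},{"dx":0,"dy":0,"dz":0,"rx":0,"ry":0,"rz":0,"claw":1},{"dx":0,"dy":0,"dz":0,"rx":0,"ry":0,"rz":0,"claw":1}]'

```text
time_s: 7.8
ee_pos: [0.6259, 0.0857, 0.105]
eef_rot: [3.141, -0.0, 1.565]
force: [0.1, -0.2, -1.8]
grip_width: 0.0597
grip_force: 25.0
```

>>> step_arm --plan '[{"dx":0,"dy":0,"dz":0.015,"rx":0,"ry":0,"rz":0,"claw":1},{"dx":0,"dy":0,"dz":0.01,"rx":0,"ry":0,"rz":0,"claw":1},{"dx":0,"dy":0,"dz":0,"rx":0,"ry":0,"rz":0,"claw":1},{"dx":0,"dy":0,"dz":0,"rx":0,"ry":0,"rz":0,"claw":1}]'

```text
time_s: 8.2
ee_pos: [0.6258, 0.0858, 0.1027]
eef_rot: [3.141, -0.0, 1.565]
force: [-3.1, -0.0, 5.9]
grip_width: 0.0597
grip_force: 25.0
```

>>> step_arm --plan '[{"dx":0,"dy":0,"dz":0,"rx":0,"ry":0,"rz":0,"claw":0},{"dx":0,"dy":0,"dz":0,"rx":0,"ry":0,"rz":0,"claw":0},{"dx":0,"dy":0,"dz":0,"rx":0,"ry":0,"rz":0,"claw":0},{"dx":0,"dy":0,"dz":0,"rx":0,"ry":0,"rz":0,"claw":0},{"dx":0,"dy":0,"dz":0,"rx":0,"ry":0,"rz":0,"claw":0},{"dx":0,"dy":0,"dz":-0.2,"rx":0,"ry":0,"rz":0,"claw":0},{"dx":0,"dy":0,"dz":-0.3,"rx":0,"ry":0,"rz":0,"claw":0},{"dx":0,"dy":0,"dz":-0.3,"rx":0,"ry":0,"rz":0,"claw":0},{"dx":0,"dy":0,"dz":-0.4,"rx":0,"ry":0,"rz":0,"claw":0},{"dx":0,"dy":0,"dz":0,"rx":0,"ry":0,"rz":0,"claw":0}]'

```text
time_s: 9.2
ee_pos: [0.6272, 0.0859, 0.2278]
eef_rot: [3.133, -0.001, 1.565]
force: [0.3, -0.5, -0.3]
grip_width: 0.0939
grip_force: 0.0
```

>>> step_arm --plan '[{"dx":-0.195,"dy":-0.386,"dz":0,"rx":0,"ry":0,"rz":0,"claw":0},{"dx":-0.195,"dy":-0.386,"dz":0,"rx":0,"ry":0,"rz":0,"claw":0},{"dx":-0.195,"dy":-0.386,"dz":0,"rx":0,"ry":0,"rz":0,"claw":0},{"dx":-0.195,"dy":-0.386,"dz":0,"rx":0,"ry":0,"rz":0,"claw":0},{"dx":-0.195,"dy":-0.386,"dz":0,"rx":0,"ry":0,"rz":0,"claw":0},{"dx":0,"dy":0,"dz":0,"rx":0,"ry":0,"rz":-0.07,"claw":0},{"dx":0,"dy":0,"dz":0,"rx":0,"ry":0,"rz":-0.07,"claw":0},{"dx":0,"dy":0,"dz":0,"rx":0,"ry":0,"rz":-0.068,"claw":0},{"dx":0,"dy":0,"dz":0,"rx":0,"ry":0,"rz":0,"claw":0},{"dx":0,"dy":0,"dz":0,"rx":0,"ry":0,"rz":0,"claw":0}]'

```text
time_s: 10.2
ee_pos: [0.432, -0.0107, 0.2217]
eef_rot: [-3.141, -0.0, 1.889]
force: [-1.4, -0.3, 0.4]
grip_width: 0.0939
grip_force: 0.0
```

```bash
python3 - <<'E'
from h import *
o=telemetry.get_obs();print(o["ee_pos"],o["eef_rot"])
for n in("scene","side"):
    p=viewer.camera(n);w=cloud(p);hsv=cv2.cvtColor(p["img"],cv2.COLOR_RGB2HSV);ok=p["z_map"]>0
    top=ok&(w[...,2]>.104)&(w[...,2]<.122)&(w[...,0]>.35)&(w[...,0]<.7)&(abs(w[...,1])<.2)&(hsv[...,1]<70)
    tin=ok&(abs(w[...,2]-.055)<.005)&(abs(w[...,0]-.625)<.045)&(abs(w[...,1])<.05)&(hsv[...,1]<60)
    for q in(top,tin):
        k,l,st,_=cv2.connectedComponentsWithStats(q.astype(np.uint8))
        for i in range(1,k):
            if st[i,4]>80: P=w[l==i];print(n,st[i],rectfit(P),P[:,2].mean().round(4))
E
```

```text
[ 0.43199481 -0.01068751  0.22173802] [-3.14140363e+00 -9.65419975e-05  1.88861849e+00]
scene [275 160  31  16 299] (array([432.4, -10.9]), array([61.1, 47.1]), 18.2) 0.1106
scene [356 175  44  26 675] (array([626.1,  85.2]), array([78.9, 61. ]), 89.4) 0.1146
scene [331 213  32  21 539] (array([6.259e+02, 4.000e-01]), array([66.1, 68.7]), 51.2) 0.0561
side [343 163  33  22 528] (array([431.9,  -9.8]), array([60. , 46.9]), 19.2) 0.1114
side [ 236  179   39   36 1044] (array([625.3,  85.7]), array([77.5, 60.7]), 89.6) 0.1159
side [255 173  29  23 299] (array([619.5,  -8.9]), array([42.8, 70.3]), 60.1) 0.0567
```

Broad box is standing at (626,85), top 115 mm, and the tin is undisturbed. Grasping the slim box.

>>> step_arm --plan '[{"dx":0,"dy":0,"dz":0.25,"rx":0,"ry":0,"rz":0,"claw":0},{"dx":0,"dy":0,"dz":0.25,"rx":0,"ry":0,"rz":0,"claw":0},{"dx":0,"dy":0,"dz":0.25,"rx":0,"ry":0,"rz":0,"claw":0},{"dx":0,"dy":0,"dz":0.25,"rx":0,"ry":0,"rz":0,"claw":0},{"dx":0,"dy":0,"dz":0.25,"rx":0,"ry":0,"rz":0,"claw":0},{"dx":0,"dy":0,"dz":0,"rx":0,"ry":0,"rz":0,"claw":0},{"dx":0,"dy":0,"dz":0,"rx":0,"ry":0,"rz":0,"claw":0}]'

```text
time_s: 11.0
ee_pos: [0.4322, -0.0107, 0.0975]
eef_rot: [-3.141, -0.0, 1.891]
force: [0.4, 0.5, 0.9]
grip_width: 0.0942
grip_force: 0.0
```

>>> step_arm --plan '[{"dx":0,"dy":0,"dz":0,"rx":0,"ry":0,"rz":0,"claw":1},{"dx":0,"dy":0,"dz":0,"rx":0,"ry":0,"rz":0,"claw":1},{"dx":0,"dy":0,"dz":0,"rx":0,"ry":0,"rz":0,"claw":1},{"dx":0,"dy":0,"dz":0,"rx":0,"ry":0,"rz":0,"claw":1},{"dx":0,"dy":0,"dz":0,"rx":0,"ry":0,"rz":0,"claw":1},{"dx":0,"dy":0,"dz":0,"rx":0,"ry":0,"rz":0,"claw":1},{"dx":0,"dy":0,"dz":0,"rx":0,"ry":0,"rz":0,"claw":1},{"dx":0,"dy":0,"dz":0,"rx":0,"ry":0,"rz":0,"claw":1}]' --grip_force 25

```text
time_s: 11.8
ee_pos: [0.4322, -0.0107, 0.0972]
eef_rot: [3.141, 0.0, 1.892]
force: [-2.6, -0.4, 5.3]
grip_width: 0.06
grip_force: 25.0
```

>>> step_arm --plan '[{"dx":0,"dy":0,"dz":-0.1,"rx":0,"ry":0,"rz":0,"claw":1},{"dx":0,"dy":0,"dz":-0.2,"rx":0,"ry":0,"rz":0,"claw":1},{"dx":0,"dy":0,"dz":-0.2,"rx":0,"ry":0,"rz":0,"claw":1},{"dx":0,"dy":0,"dz":-0.2,"rx":0,"ry":0,"rz":0,"claw":1},{"dx":0,"dy":0,"dz":-0.2,"rx":0,"ry":0,"rz":0,"claw":1},{"dx":0,"dy":0,"dz":0,"rx":0,"ry":0,"rz":0.07,"claw":1},{"dx":0,"dy":0,"dz":0,"rx":0,"ry":0,"rz":0.07,"claw":1},{"dx":0,"dy":0,"dz":0,"rx":0,"ry":0,"rz":0.067,"claw":1},{"dx":0,"dy":0,"dz":0,"rx":0,"ry":0,"rz":0,"claw":1}]'

```text
time_s: 12.7
ee_pos: [0.4319, -0.0107, 0.1873]
eef_rot: [3.142, -0.0, 1.565]
force: [0.3, 0.1, -1.6]
grip_width: 0.0599
grip_force: 25.0
```

>>> step_arm --plan '[{"dx":0,"dy":0.1,"dz":0,"rx":0,"ry":0,"rz":0,"claw":1},{"dx":0,"dy":0.25,"dz":0,"rx":0,"ry":0,"rz":0,"claw":1},{"dx":0,"dy":0.35,"dz":0,"rx":0,"ry":0,"rz":0,"claw":1},{"dx":0,"dy":0.35,"dz":0,"rx":0,"ry":0,"rz":0,"claw":1},{"dx":0,"dy":0.35,"dz":0,"rx":0,"ry":0,"rz":0,"claw":1},{"dx":-0.1,"dy":0.35,"dz":0,"rx":0,"ry":0,"rz":0,"claw":1},{"dx":-0.2,"dy":0.18,"dz":0,"rx":0,"ry":0,"rz":0,"claw":1},{"dx":-0.17,"dy":0,"dz":0,"rx":0,"ry":0,"rz":0,"claw":1},{"dx":-0.1,"dy":0,"dz":0,"rx":0,"ry":0,"rz":0,"claw":1},{"dx":0,"dy":0,"dz":0,"rx":0,"ry":0,"rz":0,"claw":1}]'

```text
time_s: 13.7
ee_pos: [0.6243, -0.0696, 0.1869]
eef_rot: [-3.141, -0.0, 1.566]
force: [0.7, -0.8, -1.5]
grip_width: 0.0599
grip_force: 25.0
```

```bash
python3 - <<'E'
from h import *
o=telemetry.get_obs();print(o["ee_pos"],o["eef_rot"])
for n in("scene","side"):
    p=viewer.camera(n);w=cloud(p)
    m=(p["z_map"]>0)&(abs(w[...,0]-.625)<.05)&(w[...,1]>-.12)&(w[...,1]<-.03)
    for z in(.1,.12,.15):
        Q=w[m&(abs(w[...,2]-z)<.006)]
        if len(Q):print(n,z,Q.min(0).round(3),Q.max(0).round(3))
E
```

```text
[ 0.62427293 -0.06960659  0.18691364] [-3.14121905e+00 -4.57196831e-05  1.56600892e+00]
scene 0.1 [ 0.594 -0.093  0.094] [ 0.656 -0.047  0.106]
scene 0.12 [ 0.593 -0.093  0.114] [ 0.656 -0.045  0.126]
scene 0.15 [ 0.596 -0.092  0.144] [ 0.656 -0.048  0.156]
side 0.1 [ 0.594 -0.091  0.094] [ 0.653 -0.044  0.106]
side 0.12 [ 0.594 -0.086  0.114] [ 0.655 -0.043  0.126]
side 0.15 [ 0.594 -0.083  0.144] [ 0.654 -0.044  0.156]
```

>>> step_arm --plan '[{"dx":0,"dy":0,"dz":0.15,"rx":0,"ry":0,"rz":0,"claw":1},{"dx":0,"dy":0,"dz":0.2,"rx":0,"ry":0,"rz":0,"claw":1},{"dx":0,"dy":0,"dz":0.2,"rx":0,"ry":0,"rz":0,"claw":1},{"dx":0,"dy":0,"dz":0.15,"rx":0,"ry":0,"rz":0,"claw":1},{"dx":0,"dy":0,"dz":0.06,"rx":0,"ry":0,"rz":0,"claw":1},{"dx":0,"dy":0,"dz":0.04,"rx":0,"ry":0,"rz":0,"claw":1},{"dx":0,"dy":0,"dz":0.03,"rx":0,"ry":0,"rz":0,"claw":1},{"dx":0,"dy":0,"dz":0.01,"rx":0,"ry":0,"rz":0,"claw":1},{"dx":0,"dy":0,"dz":0,"rx":0,"ry":0,"rz":0,"claw":1},{"dx":0,"dy":0,"dz":0,"rx":0,"ry":0,"rz":0,"claw":1}]'

```text
time_s: 14.8
ee_pos: [0.625, -0.0686, 0.1034]
eef_rot: [3.141, 0.0, 1.567]
force: [-0.3, 0.2, -2.1]
grip_width: 0.06
grip_force: 25.0
```

>>> step_arm --plan '[{"dx":0,"dy":0,"dz":0.012,"rx":0,"ry":0,"rz":0,"claw":1},{"dx":0,"dy":0,"dz":0,"rx":0,"ry":0,"rz":0,"claw":1},{"dx":0,"dy":0,"dz":0,"rx":0,"ry":0,"rz":0,"claw":1}]'

```text
time_s: 15.1
ee_pos: [0.6251, -0.0686, 0.1023]
eef_rot: [3.141, 0.0, 1.567]
force: [-0.5, -0.8, 3.4]
grip_width: 0.0593
grip_force: 25.0
```

>>> step_arm --plan '[{"dx":0,"dy":0,"dz":0,"rx":0,"ry":0,"rz":0,"claw":0},{"dx":0,"dy":0,"dz":0,"rx":0,"ry":0,"rz":0,"claw":0},{"dx":0,"dy":0,"dz":0,"rx":0,"ry":0,"rz":0,"claw":0},{"dx":0,"dy":0,"dz":0,"rx":0,"ry":0,"rz":0,"claw":0},{"dx":0,"dy":0,"dz":0,"rx":0,"ry":0,"rz":0,"claw":0},{"dx":0,"dy":0,"dz":-0.2,"rx":0,"ry":0,"rz":0,"claw":0},{"dx":0,"dy":0,"dz":-0.3,"rx":0,"ry":0,"rz":0,"claw":0},{"dx":0,"dy":0,"dz":-0.3,"rx":0,"ry":0,"rz":0,"claw":0},{"dx":0,"dy":0,"dz":-0.4,"rx":0,"ry":0,"rz":0,"claw":0},{"dx":0,"dy":0,"dz":0,"rx":0,"ry":0,"rz":0,"claw":0}]'

```text
time_s: 16.1
ee_pos: [0.6264, -0.0687, 0.2276]
eef_rot: [3.133, 0.001, 1.567]
force: [0.5, -0.5, 1.2]
grip_width: 0.0938
grip_force: 0.0
```

```bash
python3 - <<'E'
from h import *
I=[]
for n in("scene","side"):
    p=viewer.camera(n);w=cloud(p);hsv=cv2.cvtColor(p["img"],cv2.COLOR_RGB2HSV);ok=p["z_map"]>0
    I.append(p["img"][90:290,240:440] if n=="scene" else p["img"][90:290,190:390])
    top=ok&(w[...,2]>.104)&(w[...,2]<.125)&(abs(w[...,0]-.625)<.06)&(abs(w[...,1])<.2)&(hsv[...,1]<70)
    tin=ok&(abs(w[...,2]-.055)<.005)&(abs(w[...,0]-.625)<.045)&(abs(w[...,1])<.05)&(hsv[...,1]<60)
    for q in(top,tin):
        k,l,st,_=cv2.connectedComponentsWithStats(q.astype(np.uint8))
        for i in range(1,k):
            if st[i,4]>80: P=w[l==i];print(n,st[i],rectfit(P),P[:,2].mean().round(4))
cv2.imwrite("pics/d.png",cv2.resize(np.hstack(I)[:,:,::-1],None,fx=2,fy=2))
E
```

```text
scene [356 175  44  26 682] (array([626.1,  85.6]), array([77. , 62.8]), 88.9) 0.1146
scene [304 199  36  25 548] (array([625.9, -67.6]), array([47.6, 61.2]), 90.0) 0.1145
scene [339 213  24  21 428] (array([632.4,   5.9]), array([49. , 71.8]), 50.5) 0.0562
side [258 134  31  21 503] (array([624.7, -67.3]), array([60.1, 47.5]), 1.0) 0.1153
side [ 236  179   39   37 1042] (array([625.2,  85.6]), array([77.8, 60.2]), 89.7) 0.1159
side [255 172  30  24 302] (array([619.7,  -9.5]), array([44.8, 69.9]), 60.3) 0.0569
```

View pics/d.png

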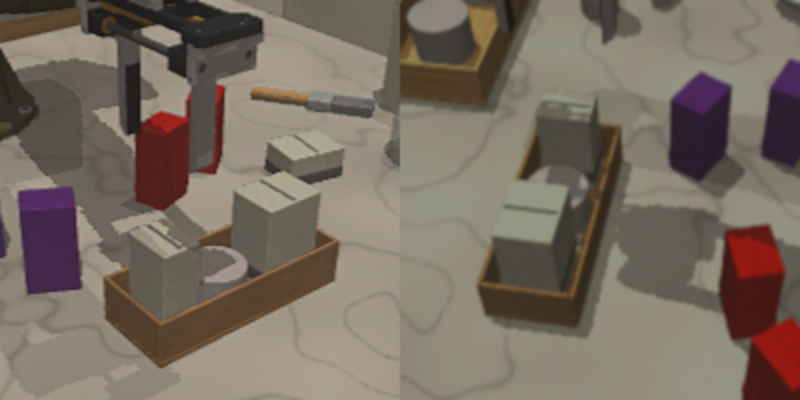

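Both boxes stand upright in the carton (tops at 115 mm; scene crop (165,265) and (275,220)), with the tin between them at (225,265). The gripper is clear.

```bash
python3 -c "
from station import hand_in
print(hand_in())"
```

```text
the job is handed in; nothing more can be done
None
```

The job is handed in: the broad box is in the larger space and the slim box in the smaller one, both standing upright on the carton's bottom with the tin between them, after about 16 s of the 64 s allowed (no verdict was returned).

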